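Fold open the thread cupboard

TASK

Two small bench cupboards have half-open bifold doors. Fold the door of the thread cupboard (the one with the row of thread spools on its top) fully open, so that its two panels stack together at the end of the track, and let go. Leave the door of the other cupboard, with the bare top, as it is.

Things in the scene. Friction and masses are not known exactly. Their poses are not given: they have to be found in the camera images.
- thread_cupboard: Plywood cupboard fixed to the bench, 160 deep (x), 250 wide (y), 160 high; five fixed spools (34 tall) on top, 55 behind its centre. Origin: centre of underside. +x points out of its open front, away from the robot within 0.25 rad; y runs along the front, z up. Door's fixed hinge line at x 89, y 105 (dark steel plate on the track). Its free edge slides along the track, x 89, from y -105 when shut.
- thread_door (a joint): Its bifold door: two wooden panels 105 long, 9 thick, top edges at height 149. Value a: rad between panels and track, 0 shut, 1.40 folded open at the stop. Fold lies at x = 89+105 sin a, y = 105-105 cos a (mm, cupboard frame): pushing the fold to the cupboard's +y (robot's left, to the fixed hinge) opens it; it also swings outward. Needs 1 to 5 N at the fold; stays where left.
- fold_post (a point): Point on the axis of the door's fold hinge post: an upright round steel pin 16 in diameter on the fold line between the two panels, rising 51 above the panels to height 200. This point is at height 180, the place to push sideways. Fingertips above height 165 clear the panels, the track and the cupboard's top (160). z up; x and y turn with the inner panel.
- plain_post (a point): The same point on the fold post of the other cupboard's door. That cupboard has a bare top and is mirrored (fixed hinge on the other side), else the same size. Its door is to be left as it is.

How it is judged:
By the outcome, as a careful person would: the job done as asked, in the order asked, and still so for the second after the job is handed in, with the robot touching nothing.
It also fails if it takes over 32 s, if anything falls off the work surface, if the arm or the gripper's body presses on something with over 40 N, if the wrist force passes 120 N, or if a joint passes its speed limit or range.

ROBOT

A 6-joint arm with a two-finger parallel gripper is mounted at the origin on the work surface. World frame = base frame: x ahead of the robot, y to its left, z up, the work surface at z = 0. Lengths are in mm, angles in rad, forces in N, time in s.
With the tool pointing down it reaches from about 300 to 775 mm from the base axis. Payload 14.6 kg.
Tool frame: the origin (TCP) lies at the very end of the fingers, on their centre line; the grasp point (between the pads) lies 19 mm behind it; z points along the fingers, y is the direction in which the jaws open and shut (so a half turn about z gives the same grasp; the last joint's range is limited). The gripper opens to 94 mm and grips with 3 to 60 N. Pads are 16 mm wide; open, the fingers measure 119 mm over their backs; the gripper's body (75 mm by 177 mm) begins 78 mm behind the grasp point.
Start: joints at [-1.212, 0.3, 1.521, -0, 1.321, -0.067], TCP at [227.169, -500.883, 205.446] pointing down, gripper open.
Joint ranges: [-3.03, 3.03], [-0.79, 2.21], [0.23, 2.52], [-1.04, 4.18], [0, 3.07], [-2.55, 2.55]. Speed limits (rad/s): [2.22, 2.22, 2.57, 3.14, 3.14, 3.14].

INTERFACE

Orientations are given as [roll, pitch, yaw] about the fixed x, y, z axes, in that order (R = Rz(yaw) Ry(pitch) Rx(roll)).
In Python, from cell import manip gives the robot as it stands.
- The arm moves only by the shell command python3 -m inch 'ROWS' [FORCE]. ROWS is a JSON object of lists of equal length, an entry for each row: "grip": the opening, from -1 (shut) to 1 (fully open), so that 0 is half open; "travel": the shift along the world's x, y, z in cm, a list of three; "turn": the turn, a rotation vector about the world's x, y, z in degrees, a list of three. A call has 1 to 10 rows; each row is the pose to reach, as a shift and turn from the pose measured when the call began; what a row does not reach only later rows make up. A row lasts 1/8 s, in which the tool goes at most 62.5 mm and 10.7 degrees, less where a joint would pass 70% of its speed; a pose out of reach is approached as far as the arm can. A call with a gripper value outside its range is refused whole. The fingers move at their own pace and stop on an object; FORCE is the grip in N (left out, the last holds). Time passes only in rows, so rows that repeat a pose let the fingers close. It gives the time, the measured TCP pose, the force and the opening at its end, in the units of the state.
- manip.read_state(): the state, without advancing time (a new reading comes with each control period).
- manip.camera(name): name is "scene" or "top"; returns (picture, depth): 480x640x3 uint8, red, green, blue; 480x640 float32, mm along the optical axis (not along the pixel's ray), 0 where there is no reading.
- manip.calibration(name): a dict with "fx", "fy", "cx", "cy" (pixels), "world_from_camera" (4x4, takes a point from camera to world coordinates). Camera axes: x right, y up, looking along -z (the intrinsics and any distortion apply to the point x, -y, -z); pixel columns grow to the right and rows downward; lengths in mm; the calibration is good to about 2 mm. A picture is of the moment at which its call begins. calibration takes no time and is no camera call.
- manip.sign_off(): hands the job in, once; it reports no verdict.
Trained networks look in the newest picture that a camera, given by its name, has taken for a name from the list of things; names that differ only in an ending like _2 or _b are one class to them, and where a whole thing is asked for, a point or a joint stands for the part that bears it (a point fixed in the world has none). Each returns a list of dicts, best first, with "p" (0 to 1); they miss things now and then, are a little off and sometimes report something else, mostly with a low value. They report only what shows in the picture. A call takes as long as a camera call.
- manip.look_for(camera, label): "bbox" ([left, top, right, bottom] in pixels, round what is visible of it).
The state is a dict: "clock": time; "joints": joint angles; "qd": joint speeds; "effort": joint torques, N m; "eef_pos": TCP position; "eef_rot": TCP orientation; "wrist_force": force on the tool from outside, world axes, zero at the start; "moment": the same for the moment, N m; "finger_gap": finger opening in mm.
Only numpy, scipy, OpenCV 4.12 (cv2) and the standard library are available. Lean on these libraries where they do the work, as an engineer would, in place of code of your own. Each camera call takes 0.05 s, during which the arm holds its last target.

## Working session

There is one attempt and no reset: what is moved stays moved. The work goes in short steps, Python scripts to look and compute and a shell command to move; the robot and the scene stay as the last step left them, time stands still between calls to the robot, and variables do not carry over. Pictures are saved under pics/ and viewed, and the job is handed in when it is done.

```bash
mkdir -p pics; ls; python3 - <<'E'
from cell import manip
import cv2,numpy as np
for n in ("scene","top"):
    p,d=manip.camera(n); cv2.imwrite(f"pics/{n}0.png",p[:,:,::-1]); np.save(f"pics/{n}0.npy",d)
    c=manip.calibration(n); print(n,c)
    for l in ("thread_cupboard","fold_post","plain_post"):
        print(l,manip.look_for(n,l)[:3])
print(manip.read_state())
E
```

```text
pics
scene {'fx': 551.4955181251993, 'fy': 551.4955181251993, 'cx': 319.4922549125165, 'cy': 236.66134037998498, 'world_from_camera': array([[ 7.53310985e-01, -6.20881120e-01,  2.16862155e-01,
         6.46108131e+02],
       [ 6.57599901e-01,  7.15728919e-01, -2.35147792e-01,
        -1.71587696e+02],
       [-9.21569140e-03,  3.19747947e-01,  9.47457820e-01,
         9.95806547e+02],
       [ 0.00000000e+00,  0.00000000e+00,  0.00000000e+00,
         1.00000000e+00]])}
thread_cupboard [{'bbox': [93.5, 250.8, 301.6, 442.3], 'p': 0.94}]
fold_post [{'bbox': [184.5, 347.0, 294.4, 423.9], 'p': 0.78}]
plain_post [{'bbox': [352.3, 135.6, 432.1, 242.6], 'p': 0.89}]
top {'fx': 490.50833144005475, 'fy': 490.50833144005475, 'cx': 320.6828015673749, 'cy': 230.54087496233552, 'world_from_camera': array([[-2.57730847e-02,  9.98389269e-01, -5.05431982e-02,
         4.15489866e+02],
       [-9.99667817e-01, -2.57432025e-02,  1.24222794e-03,
         5.46012999e+01],
       [-6.09167439e-05,  5.05584246e-02,  9.98721103e-01,
         8.95896574e+02],
       [ 0.00000000e+00,  0.00000000e+00,  0.000
[... 189 characters left out ...]
 [159.1, 183.0, 269.9, 221.3], 'p': 0.8}]
{'clock': 0.4, 'joints': array([-1.21156606e+00,  2.99988181e-01,  1.52113548e+00, -2.25089006e-05,
        1.32070175e+00, -6.65542405e-02]), 'qd': array([-0.00094753, -0.00024991,  0.00117738,  0.00190488,  0.00142799,
        0.00097951]), 'effort': array([ 8.07168162e-04, -5.31199622e+01, -3.52603376e+01,  7.08807888e-02,
        2.18951708e-02, -3.40773477e-05]), 'eef_pos': array([ 227.16001561, -500.8217924 ,  205.33982804]), 'eef_rot': array([-3.14135896e+00,  6.27916033e-06,  4.25790080e-01]), 'wrist_force': array([-0.12751088,  0.08994276, -0.49680387]), 'moment': array([ 0.00628893,  0.03126988, -0.03459653]), 'finger_gap': 94.058797296486}
```

View pics/scene0.png

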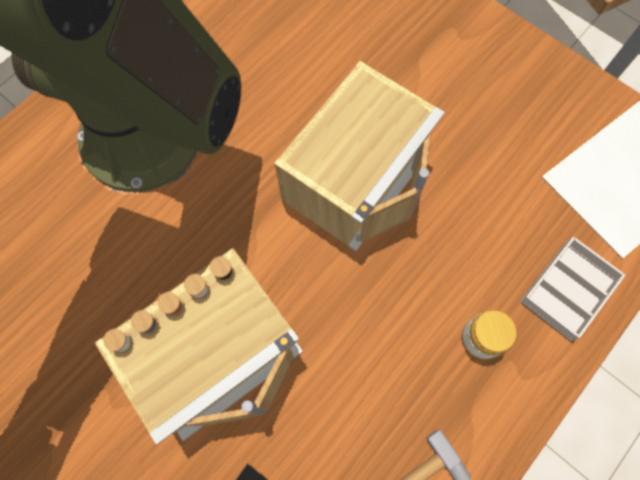

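View pics/top0.png

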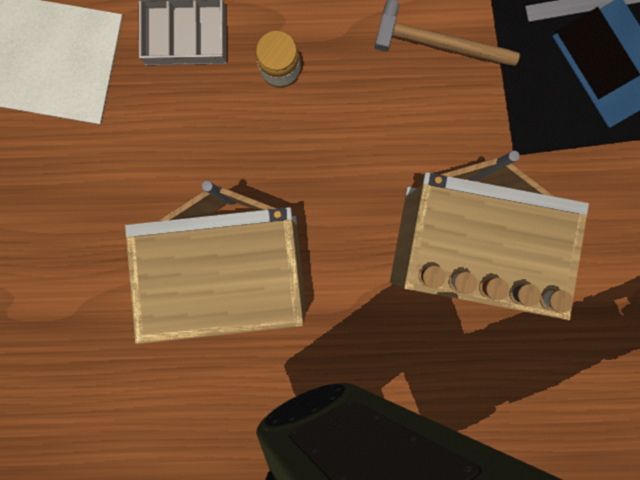

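The top view shows the thread cupboard on the right: its hinge plate is at about (437,180) and its fold post top at about (514,156). The plain cupboard is on the left, with its post at (208,187). In the scene view the thread post top is at (248,407).

```bash
cat > h.py <<'E'
from cell import manip
import numpy as np
def ray(n,u,v,z):
    c=manip.calibration(n);T=c["world_from_camera"]
    d=T[:3,:3]@np.array([(u-c["cx"])/c["fx"],-(v-c["cy"])/c["fy"],-1.]);o=T[:3,3]
    return o+d*(z-o[2])/d[2]
def pt(n,u,v,D):
    c=manip.calibration(n);T=c["world_from_camera"]
    return T[:3,:3]@(D*np.array([(u-c["cx"])/c["fx"],-(v-c["cy"])/c["fy"],-1.]))+T[:3,3]
E
python3 - <<'E'
from h import *
import cv2
d=np.load("pics/top0.npy")
p=cv2.imread("pics/top0.png")
c=p[135:335,380:600]; cv2.imwrite("pics/crop0.png",cv2.resize(c,None,fx=3.6,fy=3,interpolation=cv2.INTER_CUBIC)[:600,:800])
print("post top",ray("top",514,156,200), ray("scene",248,407,200))
for u,v in [(437,180),(514,156),(513,158),(500,250),(587,208),(430,175)]: print(u,v,pt("top",u,v,d[v,u]))
# cupboard top: depth points z within 155..165
vv,uu=np.mgrid[140:335,385:605]
P=np.array([pt("top",u,v,d[v,u]) for u,v in zip(uu.ravel(),vv.ravel())])
m=(P[:,2]>153)&(P[:,2]<166)
r=cv2.minAreaRect(P[m,:2].astype(np.float32)); print(r,cv2.boxPoints(r))
m=(P[:,2]>188)&(P[:,2]<206)&(vv.ravel()<180); print("post pts",m.sum(),P[m].mean(0),P[m].max(0),P[m].min(0))
m=(P[:,2]>140)&(P[:,2]<152)&(vv.ravel()<200);print(m.sum())
E
```

```text
post top [ 550.38244049 -225.66350533  200.        ] [ 552.63383083 -225.78059736  200.        ]
437 180 [415.48986597  54.60129991 895.89657439]
514 156 [ 550.78993372 -226.5101495   197.89778537]
513 158 [ 547.64161444 -224.32910637  199.42998706]
500 250 [ 416.60270767 -214.22076705  160.20403873]
587 208 [ 476.57434481 -349.40696463  157.49500147]
430 175 [ 532.3894166  -113.47256658  160.49099333]Traceback (most recent call last):
  File "<stdin>", line 10, in <module>
  File "h.py", line 8, in pt
    c=manip.calibration(n);T=c["world_from_camera"]
ValueError: time passes only in moves, steps and waits
```

```bash
python3 - <<'E'
from h import *
for n,u,v in [("top",435,178,),("top",587,208),("top",437,180),("scene",284,342)]: print(n,ray(n,u,v,160))
E
```

```text
top [ 527.71255214 -120.96498114  160.        ]
top [ 476.36711809 -348.03638235  160.        ]
top [ 524.59616784 -123.86985715  160.        ]
scene [ 524.41883428 -125.05255825  160.        ]
```

View pics/crop0.png

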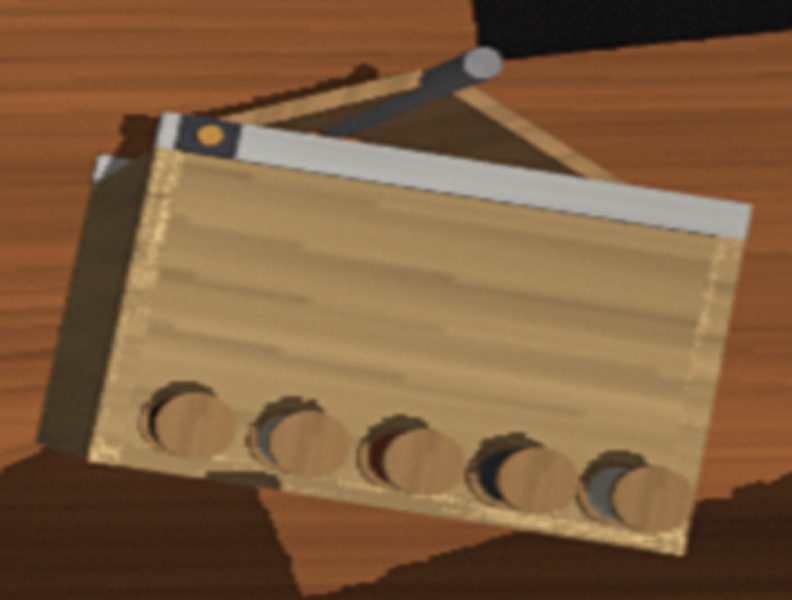

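```bash
python3 -m inch '{"grip":[0,0,0,0,0,0,0,0,0,0],"travel":[[0,0,4],[4,3.5,4.5],[8,7,4.5],[12,10.5,4.5],[17,14,4.5],[21,18,4.5],[26,22,4.5],[30,25.5,4.5],[32.4,27.5,4.5],[32.4,27.5,4.5]],"turn":[[0,0,9],[0,0,19],[0,0,29],[0,0,39],[0,0,49],[0,0,59],[0,0,69],[0,0,79],[0,0,86],[0,0,86]]}' 8
python3 - <<'E'
from h import *
a=ray("top",425.3,172.7,160);b=ray("top",588.6,203.3,160);print(a,b)
d=a-b;t=np.arctan2(-d[0],d[1]);print("yaw",t)
H=np.array([524.7,-125.2]);P=np.array([551.5,-225.7])
X=np.array([np.cos(t),np.sin(t)]);Y=np.array([-np.sin(t),np.cos(t)])
print("len",np.linalg.norm(P-H),"a",np.arctan2((P-H)@X,-(P-H)@Y))
for q in np.arange(.5,1.46,.1):
    print(q,(H+105*(np.sin(q)*X-np.cos(q)*Y)).round(1),np.degrees(np.arctan2(*(np.cos(q)*X+np.sin(q)*Y)[::-1])).round(1))
E
```

```text
clock: 1.65
eef_pos: [552.1, -224.4, 249.8]
eef_rot: [-3.141, -0.001, 1.93]
wrist_force: [0.2, -0.9, -0.2]
finger_gap: 47.2
[ 536.14867556 -106.61425746  160.        ] [ 483.40317826 -350.82381971  160.        ]
yaw -0.21271703851026777
len 104.01197046494214 a 0.47331943025760836
0.5 [ 554.5 -225.9] 16.5
0.6 [ 564.4 -222.4] 22.2
0.7 [ 573.9 -218. ] 27.9
0.7999999999999999 [ 582.9 -212.6] 33.6
0.8999999999999999 [ 591.3 -206.4] 39.4
0.9999999999999999 [ 599.1 -199.3] 45.1
1.0999999999999999 [ 606.1 -191.5] 50.8
1.1999999999999997 [ 612.3 -183.1] 56.6
1.2999999999999998 [ 617.7 -174. ] 62.3
1.4 [ 622.1 -164.5] 68.0
```

```bash
python3 -m inch '{"grip":[0,0,0,0],"travel":[[0,-0.1,-2.6],[0,-0.1,-5.2],[0,-0.1,-7.8],[0,-0.1,-7.8]],"turn":[[0,0,0],[0,0,0],[0,0,0],[0,0,0]]}' 8
python3 - <<'E'
from h import *
import cv2
for n in ("scene","top"):
    p,d=manip.camera(n); cv2.imwrite(f"pics/{n}1.png",p[:,:,::-1])
a=cv2.imread("pics/scene1.png")[300:460,150:350];b=cv2.imread("pics/top1.png")[100:260,430:630]
cv2.imwrite("pics/c1.png",cv2.resize(np.hstack([a,b]),None,fx=2,fy=2))
E
```

```text
clock: 2.15
eef_pos: [550.7, -226.0, 170.4]
eef_rot: [-3.139, -0.003, 1.927]
wrist_force: [-0.9, -0.7, -0.4]
finger_gap: 46.7
```

View pics/c1.png

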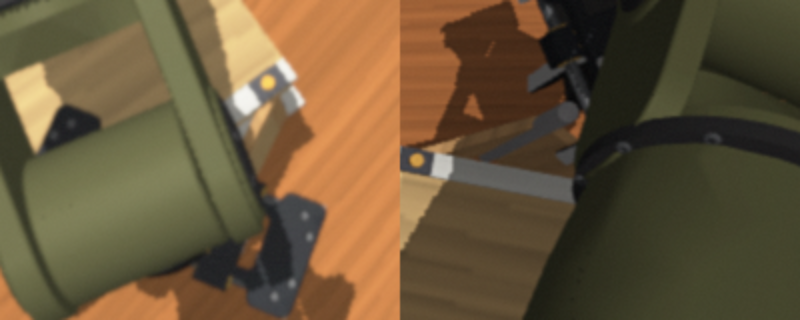

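In the right half (top view), the post is still at pixel (514,156) and sits between the two fingertips. I'll close on it.

```bash
python3 -m inch '{"grip":[-1,-1,-1,-1,-1,-1],"travel":[[0,0,0.1],[0,0,0.1],[0,0,0.1],[0,0,0.1],[0,0,0.1],[0,0,0.1]],"turn":[[0,0,0],[0,0,0],[0,0,0],[0,0,0],[0,0,0],[0,0,0]]}' 8
```

```text
clock: 3.0
eef_pos: [552.0, -226.3, 174.2]
eef_rot: [3.141, 0.0, 1.928]
wrist_force: [-0.3, -0.5, 3.2]
finger_gap: 15.5
```

```bash
python3 -m inch '{"grip":[-1,-1,-1,-1,-1,-1,-1,-1,-1],"travel":[[0.7,0.2,-0.1],[1.24,0.4,-0.1],[1.72,0.6,-0.1],[2.2,0.83,-0.1],[2.65,1.1,-0.1],[3.1,1.37,-0.1],[3.5,1.67,-0.1],[3.93,2.0,-0.1],[3.93,2.0,-0.1]],"turn":[[0,0,2],[0,0,4],[0,0,6],[0,0,9],[0,0,11],[0,0,14],[0,0,17],[0,0,20],[0,0,20]]}' 8
```

```text
clock: 4.12
eef_pos: [592.0, -205.8, 174.0]
eef_rot: [3.14, 0.002, 2.279]
wrist_force: [-1.1, 1.9, 7.1]
finger_gap: 15.4
```

```bash
python3 -m inch '{"grip":[-1,-1,-1,-1,-1,-1,-1,-1,-1,-1],"travel":[[0.37,0.32,0],[0.71,0.65,0],[1.07,1.03,0],[1.41,1.43,0],[1.73,1.84,0],[2.03,2.27,0],[2.3,2.72,0],[2.57,3.18,0],[2.8,3.65,0],[2.8,3.65,0]],"turn":[[0,0,3],[0,0,5],[0,0,8],[0,0,11],[0,0,13],[0,0,16],[0,0,19],[0,0,21],[0,0,24],[0,0,24]]}' 8
```

```text
clock: 5.38
eef_pos: [620.2, -168.8, 174.1]
eef_rot: [3.14, 0.002, 2.698]
wrist_force: [-2.0, 1.2, 3.9]
finger_gap: 15.9
```

```bash
python3 -m inch '{"grip":[-1,-1,-1,-1],"travel":[[0.1,0.23,0],[0.2,0.46,0],[0.24,0.6,0],[0.24,0.6,0]],"turn":[[0,0,2],[0,0,2],[0,0,2],[0,0,2]]}' 8
```

```text
clock: 5.88
eef_pos: [622.2, -164.7, 174.1]
eef_rot: [-3.14, 0.002, 2.731]
wrist_force: [-5.6, -11.7, 2.1]
finger_gap: 15.6
```

```bash
python3 -m inch '{"grip":[-1,-1,-1],"travel":[[0.1,0.25,0],[0.1,0.25,0],[0.1,0.25,0]],"turn":[[0,0,0],[0,0,0],[0,0,0]]}' 8
```

```text
clock: 6.25
eef_pos: [622.3, -164.5, 174.0]
eef_rot: [-3.137, 0.002, 2.729]
wrist_force: [-8.9, -14.3, 4.2]
finger_gap: 16.0
```

The force rises with no further travel, so the door is on its stop at about a = 1.40. Next I'll open the fingers and lift off.

```bash
python3 -m inch '{"grip":[0,0,0,0,0,0,0,0],"travel":[[0,0,0],[0,0,0],[0,0,0],[0,0,0],[0,0,2],[0,0,5],[0,0,8],[0,0,8]],"turn":[[0,0,0],[0,0,0],[0,0,0],[0,0,0],[0,0,0],[0,0,0],[0,0,0],[0,0,0]]}' 8
python3 -m inch '{"grip":[0,0,0,0,0,0,0,0,0],"travel":[[-5,-4,1],[-10,-8,2],[-14,-12,2],[-19,-16,2],[-24,-20,2],[-28,-24,2],[-32,-28,2],[-36,-31,2],[-36,-31,2]],"turn":[[0,0,-10],[0,0,-20],[0,0,-30],[0,0,-40],[0,0,-50],[0,0,-60],[0,0,-70],[0,0,-80],[0,0,-80]]}' 8
python3 - <<'E'
from h import *
import cv2
for n in ("scene","top"):
    p,d=manip.camera(n); cv2.imwrite(f"pics/{n}2.png",p[:,:,::-1])
a=cv2.imread("pics/scene2.png");b=cv2.imread("pics/top2.png")
cv2.imwrite("pics/c2.png",cv2.resize(np.hstack([a,b]),(800,300),interpolation=cv2.INTER_AREA))
cv2.imwrite("pics/c2b.png",cv2.resize(b[100:330,120:620],(800,368),interpolation=cv2.INTER_CUBIC))
E
```

```text
clock: 7.25
eef_pos: [623.0, -164.6, 256.3]
eef_rot: [-3.137, 0.006, 2.729]
wrist_force: [-0.6, 0.5, -0.4]
finger_gap: 46.9
clock: 8.38
eef_pos: [260.6, -475.8, 274.8]
eef_rot: [-3.136, 0.005, 1.327]
wrist_force: [0.0, -0.5, 0.3]
finger_gap: 46.9
```

View pics/c2.png

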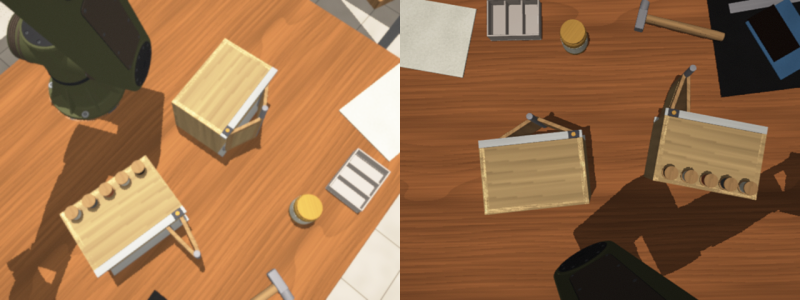

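View pics/c2b.png

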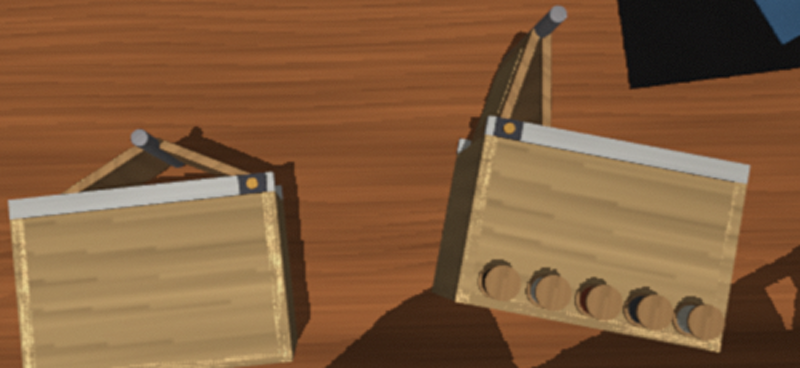

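The thread door is folded: its post is at crop (557,15), pixel (468,109), and the panels lie side by side. The plain door's post is at crop (140,138), pixel (207.5,186), where it started. I'll check the angle numerically.

```bash
python3 - <<'E'
from h import *
P=ray("top",468.1,109.4,200)[:2];H=np.array([524.7,-125.2]);t=-.2127
X=np.array([np.cos(t),np.sin(t)]);Y=np.array([-np.sin(t),np.cos(t)])
print(P,np.linalg.norm(P-H),"a",np.arctan2((P-H)@X,-(P-H)@Y))
import cv2
a=cv2.imread("pics/top0.png")[170:230,150:300].astype(int);b=cv2.imread("pics/top2.png")[170:230,150:300].astype(int)
print("plain diff",abs(a-b).mean())
E
```

```text
[ 619.66803759 -162.75050366] 102.12232120816562 a 1.40696045679091
plain diff 0.9641851851851851
```

```bash
python3 - <<'E'
from cell import manip
print(manip.sign_off(), manip.read_state()["clock"])
E
```

```text
the job is handed in; nothing more can be done
the job is handed in; nothing more can be done
```

The thread cupboard's door is folded fully open against its stop, and the job is handed in. I gripped the fold post lightly (8 N) and moved it along its arc from about a = 0.47. It stopped at about 1.40, where the force rose to about 17 N with no further travel. Then I opened the fingers, lifted clear and moved the arm away.

**Last checks:**
- **Thread door:** after release, the top camera put it at about a = 1.41, which matches 1.40 within the calibration error. Its panels lie together at the hinge end of the track.
- **Plain cupboard:** its door looks the same in the before and after pictures.
- **Limits:** the wrist force was near zero after letting go, and the last move ended at 8.4 s of the 32 s allowed.

One early script failed with an error while I was measuring the cupboard top. I used pixel measurements from both cameras instead, and no check disagreed.

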